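Clamp an interface module with the ratchet knob

ROBOT

A 6-joint arm with a two-finger parallel gripper is mounted at the origin on the work surface. World frame = base frame: x ahead of the robot, y to its left, z up, the work surface at z = 0. Lengths are in m, angles in rad, forces in N, time in s.
With the tool pointing down it reaches from about 0.4 to 0.925 m from the base axis. Payload 12.5 kg.
Tool frame: the origin (TCP) lies midway between the tips of the shut fingers; the grasp point (between the pads) lies 19 mm behind it; y points along the fingers, x is the direction in which the jaws open and shut, and the axes are right-handed (so a half turn about y gives the same grasp; the last joint's range is limited). The gripper opens to 95 mm and grips with 3 to 60 N. Pads are 20 mm wide; open, the fingers measure 119 mm over their backs; the gripper's body (75 mm by 180 mm) begins 59 mm behind the grasp point.
Start: joints at [1.15, 0.491, 1.559, -0, 1.092, -0.106], TCP at [0.193, 0.594, 0.215] pointing down, gripper open.
Joint ranges: [-3.1, 3.1], [-0.84, 2.19], [0.05, 2.79], [-1.13, 4.28], [0.06, 2.93], [-2.69, 2.69]. Speed limits (rad/s): [2.22, 2.22, 2.79, 3.14, 3.14, 3.14].

INTERFACE

Orientations are given as a unit quaternion [w, x, y, z].
In Python, from cell import readout, imaging, bot gives the robot as it stands. The module is installed in compiled form; this text tells all that it offers.
- The arm moves only by the tool jog_arm, never from a script. Its argument "rows" is a list that holds one entry, the list of rows, each a list of 5 numbers: the shift along the tool's x, y, z in cm, then the turn about the tool's y in degrees, then the closure, from 0 (fully open) to 1 (shut). A call has 1 to 20 rows; each row shifts and turns the commanded pose from where the row before left it, along the tool's axes as they then stand; what a row does not reach is not made up. A row lasts 1/10 s, in which the tool goes at most 50 mm and 8.59 degrees, less where a joint would pass 70% of its speed; a pose out of reach is approached as far as the arm can. A call with a gripper value outside its range is refused whole. The fingers move at their own pace and stop on an object; "squeeze" is the grip in N (left out, the last holds). Time passes only in rows, so rows that do not move let the fingers close. It gives the time, the measured TCP pose, the force and the opening at its end, in the units of the state.
- readout.get_obs(): the state, without advancing time (a new reading comes with each control period).
- imaging.read_camera(name): name is "side" or "top" or "wrist"; returns a dict with "img" (420x560x3 uint8, red, green, blue), "z_map" (420x560 float32, m along the optical axis (not along the pixel's ray), 0 where there is no reading), "K" (3x3 intrinsics, pixels), "k1" (the pictures are not rectified: a ray, as slopes to the right and down, at radius r is drawn at 1 + k1 r^2 times it, then the intrinsics apply), "rvec" (rotation vector, rad) and "tvec" (3), from world to camera coordinates, as OpenCV has them. Camera axes: x right, y down, z forward; pixel columns grow to the right and rows downward; lengths in m; the calibration is good to about 2 mm. A picture is of the moment at which its call begins.
- bot.sign_off(): hands the job in, once; it reports no verdict.
The state is a dict: "clock": time; "joint_positions": joint angles; "qvel": joint speeds; "tau": joint torques, N m; "position": TCP position; "tcp_rot": TCP orientation; "ft_force": force on the tool from outside, world axes, zero at the start; "wrist_torque": the same for the moment, N m; "gripper_width": finger opening in m.
Only numpy, scipy, OpenCV 4.12 (cv2) and the standard library are available. Lean on these libraries where they do the work, as an engineer would, in place of code of your own. Each camera call takes 0.05 s, during which the arm holds its last target.

TASK

Gently stand the aluminium interface module (green terminal strip on top) upright on the steel bed of the blue clamp, lengthwise between the sliding jaw and the brass-faced stop and midway along them, and let go of it. Then turn the black ratchet knob clockwise until the jaw has closed firmly on the module and the knob has slipped by two clicks, and stop before a third; let go and leave the module gripped flat on the bed. Leave everything else on the bench where it is.

Things in the scene. Friction and masses are not known exactly. Their poses are not given: they have to be found in the camera images.
- module: The module to clamp: aluminium box with a green terminal strip and a black socket on top, loose, about 180 g. 50 mm long (its x), 36 mm wide (its y), 34 mm high (strip to 37.5 mm). Origin at the centre of its underside, z up. Either end may point either way in the clamp.
- spare: Black plastic module of the same size with an orange terminal strip. A bystander: leave it. Origin at the centre of its underside.
- clamp: Blue module clamp, bolted down. Origin on the bench under the middle of the steel bed, z up; x across, y runs from the knob side to the stop. Blue base plate 110 mm in x, from y -150 to +90 mm, 12 mm thick. Grey gearbox under the knob, 64 x 66 mm, centred at y = -95 mm, top 34 mm high; a bearing at y = -56 mm, 47 mm high.
- bed (a point): Middle of the top of the steel bed, 30 mm above the bench; axes as the clamp's. The bed is 44 mm in x (a module's ends overhang it by 3 mm each) and y -46 to +64 mm. The module stands on it with its length along x, its middle at x = 0 (within 9 mm), between jaw and stop.
- jaw_face (a point): Middle of the gripping face of the sliding aluminium jaw, 42.5 mm above the bench; axes as the clamp's. The jaw is 36 mm in x, 14 mm thick (towards -y), from 31 to 54 mm height. The knob's shaft drives it 4 mm towards +y per radian clockwise; it starts fully open and stays where the knob leaves it.
- stop_face (a point): Middle of the gripping face of the brass facing of the fixed stop, 42.5 mm above the bench; axes as the clamp's. 36 mm in x, 8 mm thick (towards +y), top at 54 mm, behind it a blue block bolted at a different place each time. The facing is loose on two pins: pushed with 2 N it goes back 0 to 5.5 mm (it differs) before it is solid. Gap from jaw to facing at the start: 38 to 47 mm.
- knob_grip (a point): On the axis of the black ratchet knob, 69 mm above the bench, 10 mm below the knob's top: a good height to grip. x along its bar grip, z up; turns with the knob. Bar 44 mm long (x), 14 mm wide (y), 34 mm high, white line on top, on a 44 mm disc (disc top 46 mm above the bench). Axis at clamp x = 0, y = -95 mm. Clockwise from above tightens.
- spindle: Shaft with the knob and the 56 mm aluminium collar under it (red mark), which turns with the shaft; origin on the axis, 34 mm above the bench, under the collar. Turning the shaft takes about 0.1 N m until the module is solid between jaw and stop; then the torque rises to about 0.3 N m and the ratchet slips, the torque falling and rising by about 0.15 N m with each click. The first slip comes after 1.9 to 2.9 rad, so let go and grip again on the way.
- ratchet (a joint): Angle (rad) of the knob against its shaft: 0 at the start and as long as knob and shaft turn together; it grows as the knob slips clockwise and stays when let go. 20 clicks to a turn: the pawl jumps a tooth (the torque drops) at about 0.16, 0.47 and 0.79 rad, so two clicks are done from 0.48 on and the third comes at about 0.79.
- screwdriver: Yellow screwdriver lying far on the bench. Bystander.
- spool: Grey spool, 60 mm wide. Bystander. Origin at the centre of its underside.
- flux: Small amber jar, 44 mm wide, 50 mm high. Bystander. Origin at the centre of its underside.
- mug: Blue mug, 80 mm wide, 90 mm high. Bystander. Origin at the centre of its underside.
- terminal: Small orange terminal block, 30 x 14 x 16 mm. Bystander. Origin at the centre of its underside.
- standoff: Upright brass standoff, 12 mm wide, 30 mm high. Bystander. Origin at the centre of its underside.
- jaw: The sliding jaw as a whole; origin at the bottom edge of its gripping face, 31 mm above the bench.
- facing: The brass facing of the stop; origin at the bottom edge of its gripping face, 31 mm above the bench.
Things that resemble listed ones, but are neither listed nor needed, are in the scene too. What is shaped like the module but purple or red is not meant.

How it is judged:
By the outcome, as a careful person would: the job done as asked, in the order asked, and still so for the second after the job is handed in, with the robot touching nothing.
It also fails if it takes over 72 s, if anything falls off the work surface, if the arm or the gripper's body presses on something with over 40 N, if the wrist force passes 120 N, or if a joint passes its speed limit or range.

## Working session

There is one attempt and no reset: what is moved stays moved. The work goes in short steps, Python scripts to look and compute and a tool call to move; the robot and the scene stay as the last step left them, time stands still between calls to the robot, and variables do not carry over. Pictures are saved under pics/ and viewed, and the job is handed in when it is done.

Besides the shell and the picture viewer there is one more tool, called after "Request:" by a JSON object that holds its "fn" and its "kwargs", one argument or row to a line. jog_arm: Moves the arm, as the interface text tells. Its arguments: {"type":"object","properties":{"rows":{"type":"array","items":{"type":"array","items":{"type":"array","items":{"type":"number"}}}},"squeeze":{"type":"number"}},"required":["rows"]}

```bash
mkdir -p pics
cat > h.py <<'E'
import numpy as np, cv2
from cell import readout, imaging, bot
def cam(n,save=None):
    c=imaging.read_camera(n)
    if save: cv2.imwrite('pics/'+save+'.png',c['img'][:,:,::-1])
    return c
def rays(c,uv):
    uv=np.atleast_2d(np.array(uv,float)); K=c['K']
    d=np.c_[(uv[:,0]-K[0,2])/K[0,0],(uv[:,1]-K[1,2])/K[1,1]]
    s=d.copy()
    for _ in range(20): s=d/(1+c['k1']*(s**2).sum(1,keepdims=True))
    R=cv2.Rodrigues(np.array(c['rvec'],float))[0]; t=np.array(c['tvec'],float).ravel()
    return -R.T@t, np.c_[s,np.ones(len(s))]@R, s
def onz(c,uv,z):
    o,d,_=rays(c,uv); return o+d*((z-o[2])/d[:,2])[:,None]
def dep(c,uv):
    o,d,_=rays(c,uv); uv=np.atleast_2d(uv).astype(int)
    return o+d*c['z_map'][uv[:,1],uv[:,0]][:,None]
def st():
    s=readout.get_obs()
    for k,v in s.items(): print(k,np.round(v,4))
E
python3 - <<'E'
from h import *
st()
for n in ['side','top','wrist']:
    c=cam(n,n+'0'); print(n,c['K'].tolist(),c['k1'],rays(c,[[280,210]])[:2])
E
```

```text
clock 0.0
joint_positions [ 1.1504  0.4915  1.5594 -0.      1.0917 -0.1056]
qvel [ 0.0002 -0.0002 -0.0007 -0.002  -0.0004  0.0001]
tau [ 5.00000e-04 -6.12647e+01 -2.58163e+01  6.92000e-02  4.84000e-02
 -1.00000e-04]
position [0.1934 0.5941 0.2141]
tcp_rot [-0.572   0.5724  0.4151 -0.4158]
ft_force [-0.1312  0.5275 -0.4461]
wrist_torque [ 0.024  -0.0143 -0.0222]
gripper_width 0.0949
side [[516.5584067399348, 0.0, 280.0452340797749], [0.0, 516.5584067399348, 205.34629838567332], [0.0, 0.0, 1.0]] -0.1279961406365346 (array([-0.11964541, -0.73188608,  1.17837017]), array([[ 0.45486364,  0.47320691, -0.7544902 ]]))
top [[407.95680829621017, 0.0, 286.2401735233279], [0.0, 407.95680829621017, 209.36484892345928], [0.0, 0.0, 1.0]] -0.05662700728891781 (array([ 0.41831851, -0.01691027,  1.00493059]), array([[ 0.16805689,  0.03268691, -0.98535519]]))
wrist [[312.4478556481521, 0.0, 276.6869457326625], [0.0, 312.4478556481521, 217.1562219670825], [0.0, 0.0, 1.0]] -0.016964088177197967 (array([0.12461363, 0.61669827, 0.38310111]), array([[ 0.22909428, -0.06536974, -0.97153468]]))
```

View pics/top0.png

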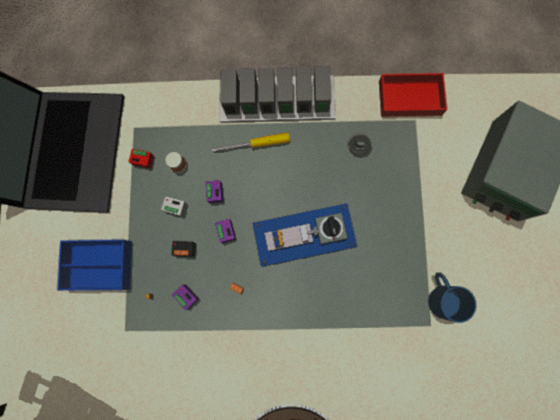

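View pics/side0.png

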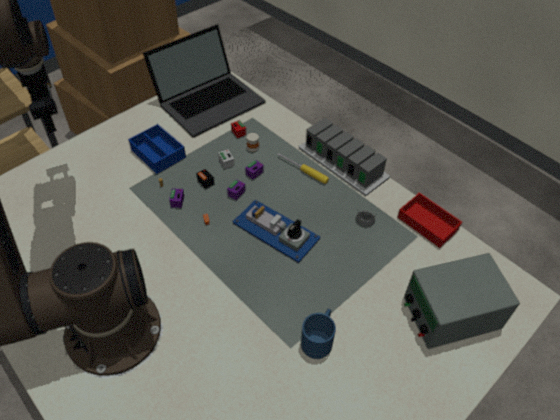

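View pics/wrist0.png

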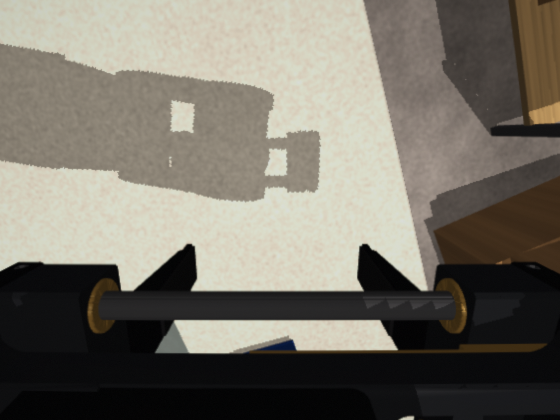

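The top view shows the module (silver, green strip) at about (174,206), the clamp around (305,235), and its knob at (332,228). I'll measure these next.

Run:
```python
from h import *
c=cam('top'); im=c['img']
def z(u0,v0,w,h,s,n): cv2.imwrite('pics/'+n+'.png',cv2.resize(im[v0:v0+h,u0:u0+w,::-1],None,fx=s,fy=s,interpolation=cv2.INTER_CUBIC))
z(150,180,50,50,12,'tm'); z(245,195,120,80,6,'tc')
hsv=cv2.cvtColor(im,cv2.COLOR_RGB2HSV)
blue=cv2.inRange(hsv,(105,120,60),(125,255,255)); 
cs,_=cv2.findContours(blue,0,2)
for k in cs:
    if cv2.contourArea(k)>300:
        r=cv2.minAreaRect(k); print(r, onz(c,cv2.boxPoints(r),.012).round(4).tolist())
print(onz(c,[[332,228]],.079),onz(c,[[174,206]],.035), dep(c,[[174,206],[332,228],[330,242]]))
s=cam('side');im=s['img']; z(220,190,120,80,6,'sc'); z(205,135,50,50,12,'sm')
```

```text
((91.0, 264.5), (49.0, 66.0), 90.0) [[0.5244, 0.5761, 0.012], [0.5213, 0.4049, 0.012], [0.4015, 0.3999, 0.012], [0.4029, 0.5679, 0.012]]
((304.1639404296875, 234.48667907714844), (44.176490783691406, 97.61250305175781), 78.2317123413086) [[0.5573, 0.0858, 0.012], [0.6015, -0.151, 0.012], [0.4942, -0.1681, 0.012], [0.4512, 0.0647, 0.012]]
[[ 0.53176076 -0.10413644  0.079     ]] [[0.59980046 0.273984   0.035     ]] [[ 0.59984616  0.27405724  0.03475579]
 [ 0.53203566 -0.10434781  0.07675618]
 [ 0.50483881 -0.10331449  0.02287417]]
```

View pics/tm.png

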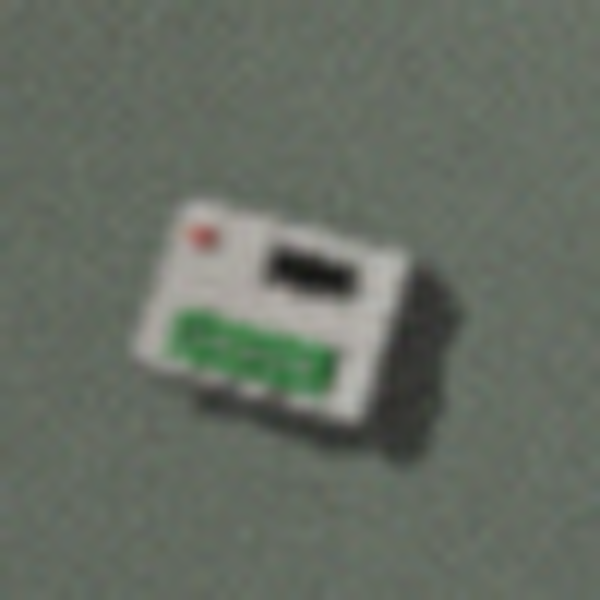

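View pics/tc.png

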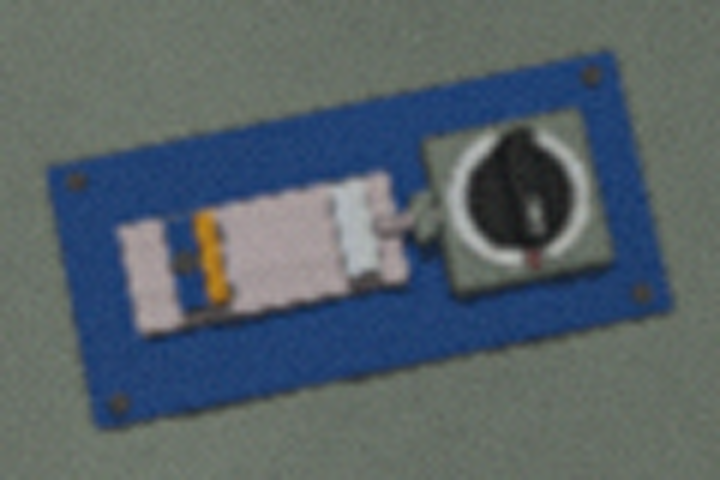

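View pics/sc.png

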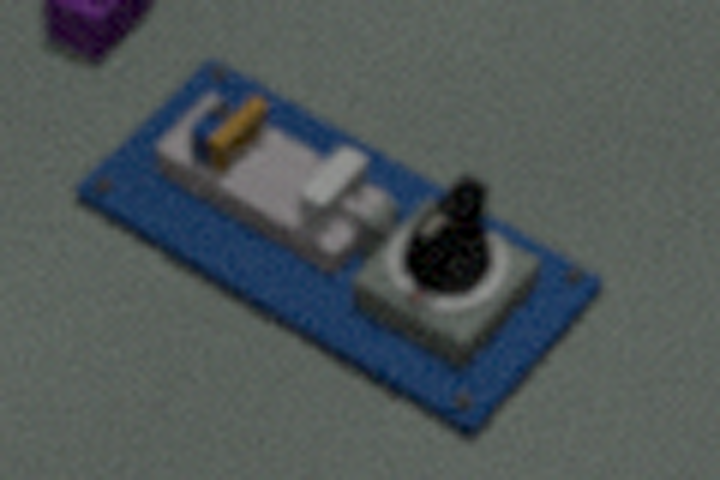

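The crops confirm it: module corners at about (166,197), (184,200), (180,215) and (161,210), brass facing at left (280,238), jaw at (304,233), and the knob's white line pointing down toward the red mark. Next are the module pose from a mask and a helper that converts targets into tool moves.

```bash
cat >> h.py <<'E'
from scipy.spatial.transform import Rotation as Ro
def toolR():
    s=readout.get_obs(); q=s['tcp_rot']; return Ro.from_quat([q[1],q[2],q[3],q[0]]).as_matrix(), np.array(s['position'])
def go(tgt,yaw=None):
    """tgt TCP world, yaw deg of tool x heading (mod 180). Prints shift in tool cm (current axes), turn deg, and shift after turn"""
    R,p=toolR(); h=np.degrees(np.arctan2(R[1,0],R[0,0]))
    print('pos',p.round(4),'heading',h.round(2),'axis',R[:,1].round(4),'q6',readout.get_obs()['joint_positions'][5].round(3))
    d=np.array(tgt)-p
    turn=0
    if yaw is not None: turn=-(((yaw-h)+90)%180-90)
    R2=R@Ro.from_rotvec([0,np.radians(turn),0]).as_matrix()
    print('turn',round(turn,2),'shift now',(R.T@d*100).round(2),'shift after turn',(R2.T@d*100).round(2))
E
python3 - <<'E'
from h import *
for n,roi in [('top',(150,182,198,230)),('side',(205,140,245,175))]:
    c=cam(n); im=c['img']; hsv=cv2.cvtColor(im,cv2.COLOR_RGB2HSV)
    P=dep(c,np.stack(np.meshgrid(np.arange(560),np.arange(420)),-1).reshape(-1,2)).reshape(420,560,3)
    m=((P[...,2]>.028)&(P[...,2]<.045)).astype(np.uint8)
    m2=np.zeros_like(m); u0,v0,u1,v1=roi; m2[v0:v1,u0:u1]=m[v0:v1,u0:u1]
    q=P[m2>0]; print(n,len(q),q.mean(0).round(4))
    r=cv2.minAreaRect((q[:,:2]*1000).astype(np.float32)); print(r)
    cc=cv2.PCACompute2(q[:,:2].copy(),None); print(np.degrees(np.arctan2(cc[1][0,1],cc[1][0,0])))
go([.600,.274,.16],90)
E
```

```text
top 306 [0.6011 0.2785 0.0347]
((601.572509765625, 279.4505615234375), (51.33001708984375, 36.100040435791016), 73.4377212524414)
71.69144722330823
side 166 [0.5841 0.2709 0.0347]
((562.279541015625, 272.4105224609375), (129.91641235351562, 57.05195617675781), 4.303582668304443)
14.318739997952544
pos [0.1935 0.5942 0.2145] heading 71.97 axis [-1.e-04 -2.e-04 -1.e+00] q6 -0.106
turn -18.03 shift now [-17.86   5.45 -48.57] shift after turn [-32.02   5.45 -40.65]
```

Run:
```python
from h import *
go([.601,.2785,.12],72.5)
```

```text
pos [0.1935 0.5942 0.2145] heading 71.97 axis [-1.e-04 -2.e-04 -1.e+00] q6 -0.106
turn -0.53 shift now [-17.4    9.45 -48.53] shift after turn [-17.86   9.45 -48.36]
```

Request:
{"fn": "jog_arm", "kwargs": {
  "rows": [
    [[-1.4,0,-4.0,0,0],[-1.4,0,-4.0,0,0],[-1.4,0,-4.0,0,0],[-1.4,0,-4.0,0,0],[-1.4,0,-4.0,0,0],[-1.4,0,-4.0,0,0],[-1.4,0.8,-4.0,0,0],[-1.4,0.8,-4.0,0,0],[-1.4,1,-4.0,0,0],[-1.4,1,-4.0,0,0],[-1.4,1,-4.0,0,0],[-2,1,-4.5,0,0],[0,0,0,0,0],[0,0,0,0,0],[0,0,0,0,0]]
  ],
  "squeeze": 20
}}

```text
clock: 1.85
position: [0.6001, 0.2794, 0.1589]
tcp_rot: [0.572, -0.572, -0.416, 0.416]
ft_force: [-0.5, -0.5, 0.5]
gripper_width: 0.0956
```

Run:
```python
from h import *
c=cam('wrist','w1'); go([.601,.2785,.12],72.5)
```

```text
pos [0.5999 0.2797 0.1591] heading 72.03 axis [ 3.e-04  3.e-04 -1.e+00] q6 -0.921
turn -0.47 shift now [-0.08  3.91 -0.14] shift after turn [-0.09  3.91 -0.14]
```

View pics/w1.png

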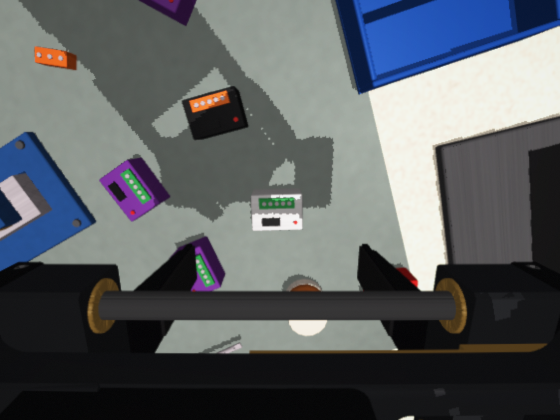

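The wrist view shows the module at about (276,212) between the fingers, with a purple one near the left finger at (205,265). I'll measure both.

```bash
cat >> h.py <<'E'
def cloud(c):
    return dep(c,np.stack(np.meshgrid(np.arange(560),np.arange(420)),-1).reshape(-1,2)).reshape(420,560,3)
def obj(c,lo,hi,near,rad=.05):
    P=cloud(c); m=((P[...,2]>lo)&(P[...,2]<hi)&(np.hypot(P[...,0]-near[0],P[...,1]-near[1])<rad)).astype(np.uint8)
    n,l,s,ce=cv2.connectedComponentsWithStats(m)
    for i in range(1,n):
        if s[i,4]>60:
            q=P[l==i]; r=cv2.minAreaRect((q[:,:2]*1000).astype(np.float32)); print(s[i,4],'mean',q.mean(0).round(4),'rect',np.round(r[0],1),np.round(r[1],1),round(r[2],2),'px',ce[i].round(1))
E
python3 - <<'E'
from h import *
c=cam('wrist'); obj(c,.028,.045,(.6,.279))
print('purple'); obj(c,.028,.045,(.62,.2),.06)
t=cam('top'); print('top'); obj(t,.028,.045,(.62,.2),.06)
E
```

```text
1848 mean [0.6012 0.2784 0.0339] rect [602.3 277.9] [49.6 36.4] 73.37 px [276.  211.8]
purple
115 mean [0.6067 0.255  0.033 ] rect [604.9 256.3] [ 9.8 18.1] 78.98 px [255.1 224. ]
768 mean [0.64   0.1883 0.0343] rect [638.4 191.6] [29.7 50.8] 62.52 px [204.1 273.1]
top
305 mean [0.6357 0.1778 0.0345] rect [636.4 178.6] [50.6 37.3] 3.62 px [213.3 190.7]
```

Run:
```python
from h import *
go([.602,.278,.006],73)
```

```text
pos [0.6    0.2799 0.1592] heading 72.05 axis [ 6.e-04  3.e-04 -1.e+00] q6 -0.921
turn -0.95 shift now [-0.12 15.32 -0.25] shift after turn [-0.13 15.32 -0.24]
```

Request:
{"fn": "jog_arm", "kwargs": {
  "rows": [
    [[-0.1,2,-0.2,-1,0.1],[0,2,0,0,0.1],[0,2,0,0,0.1],[0,2,0,0,0.1],[0,2,0,0,0.1],[0,2,0,0,0.1],[0,1.5,0,0,0.1],[0,1,0,0,0.1],[0,0.5,0,0,0.1],[0,0.3,0,0,0.1],[0,0,0,0,0.1],[0,0,0,0,0.1],[0,0,0,0,0.4],[0,0,0,0,0.5],[0,0,0,0,0.6],[0,0,0,0,0.7],[0,0,0,0,0.7]]
  ],
  "squeeze": 20
}}

```text
clock: 3.7
position: [0.6023, 0.2773, 0.0058]
tcp_rot: [-0.569, 0.569, 0.421, -0.42]
ft_force: [0.8, -0.1, -0.6]
gripper_width: 0.0512
```

Run:
```python
from h import *
st(); c=cam('wrist','w2'); go([.602,.278,.006],73)
```

```text
clock 3.7
joint_positions [ 3.3190e-01  7.8680e-01  1.6181e+00  1.0000e-04  7.3630e-01 -9.4160e-01]
qvel [ 0.0032 -0.0006 -0.0028  0.0023 -0.0065  0.0012]
tau [-6.16500e-01 -7.13258e+01 -1.75801e+01 -1.50300e-01  3.96500e-01
  2.20000e-03]
position [0.6023 0.2773 0.0058]
tcp_rot [-0.5686  0.5686  0.4205 -0.4203]
ft_force [ 0.7931 -0.065  -0.6116]
wrist_torque [ 0.179  -0.0954  0.0569]
gripper_width 0.0512
pos [0.6023 0.2774 0.0058] heading 72.96 axis [ 3.e-04  2.e-04 -1.e+00] q6 -0.942
turn -0.04 shift now [ 0.05 -0.02  0.05] shift after turn [ 0.05 -0.02  0.05]
```

View pics/w2.png

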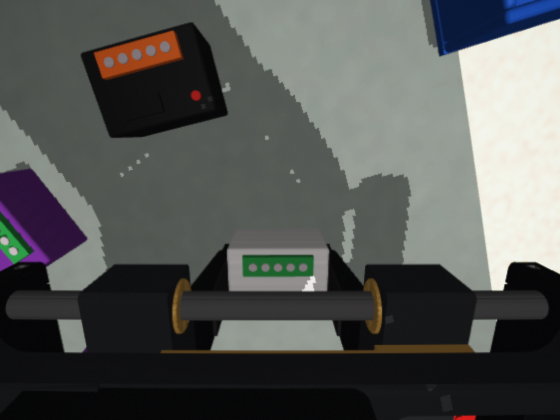

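Request:
{"fn": "jog_arm", "kwargs": {
  "rows": [
    [[0,-1,0,0,0.7],[0,-2,0,0,0.7],[0,-3,0,0,0.7],[0,-3,0,0,0.7],[0,-3,0,0,0.7],[0,-3,0,0,0.7],[0,-2.5,0,0,0.7],[0,-2,0,0,0.7],[0,0,0,6.5,0.7],[0,0,0,7,0.7],[0,0,0,7,0.7],[0,0,0,7,0.7],[0,0,0,7,0.7],[0,0,0,7,0.7],[0,0,0,7,0.7],[0,0,0,7,0.7],[0,0,0,7,0.7],[0,0,0,0,0.7],[0,0,0,0,0.7]]
  ]
}}

```text
clock: 5.65
position: [0.602, 0.2772, 0.201]
tcp_rot: [0.704, -0.704, -0.066, 0.066]
ft_force: [0.9, -0.4, -3.2]
gripper_width: 0.0502
```

Run:
```python
from h import *
go([.533,-.0815,.2],10.5); print(readout.get_obs()['gripper_width'])
```

```text
pos [0.602  0.2772 0.201 ] heading 10.67 axis [-1.e-04  0.e+00 -1.e+00] q6 0.146
turn 0.17 shift now [-13.42   0.1  -33.97] shift after turn [-13.32   0.1  -34.01]
0.05019903141350515
```

Request:
{"fn": "jog_arm", "kwargs": {
  "rows": [
    [[-0.7,0,-1.7,0,0.7],[-1.4,0,-3.5,0,0.7],[-1.4,0,-3.5,0,0.7],[-1.4,0,-3.5,0,0.7],[-1.4,0,-3.5,0,0.7],[-1.4,0,-3.5,0,0.7],[-1.4,0,-3.5,0,0.7],[-1.4,0,-3.5,0,0.7],[-1.4,0,-3.5,0,0.7],[-1,0,-2.5,0,0.7],[-0.5,0,-1.8,0,0.7],[0,0,0,0,0.7],[0,0,0,0,0.7],[0,0,0,0,0.7]]
  ]
}}

```text
clock: 7.05
position: [0.532, -0.0809, 0.2008]
tcp_rot: [0.704, -0.704, -0.065, 0.065]
ft_force: [0.7, -0.0, -3.1]
gripper_width: 0.0499
```

Run:
```python
from h import *
c=cam('wrist','w3'); go([.533,-.0815,.2],10.5); print(readout.get_obs()['gripper_width'])
```

```text
pos [ 0.5321 -0.0807  0.2007] heading 10.54 axis [ 0.e+00  1.e-04 -1.e+00] q6 -0.458
turn 0.04 shift now [ 0.08  0.07 -0.09] shift after turn [ 0.08  0.07 -0.09]
0.05012173196443916
```

View pics/w3.png

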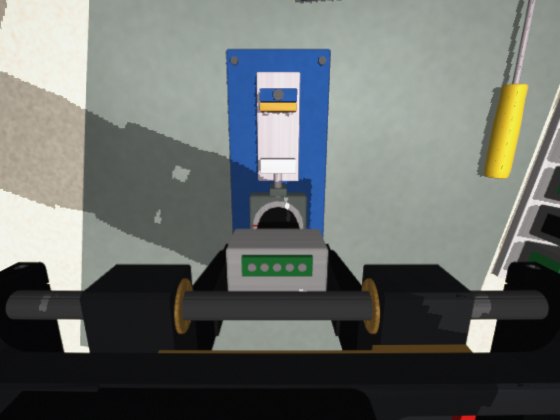

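The wrist view shows the clamp almost vertical: bed spanning u 257–299, facing at v≈103, jaw at v≈165, and the held module hiding most of the knob. Now I'll measure the clamp frame.

Run:
```python
from h import *
c=cam('wrist'); im=c['img']; hsv=cv2.cvtColor(im,cv2.COLOR_RGB2HSV); P=cloud(c)
roi=np.zeros((420,560),bool); roi[40:230,215:345]=1
# bed
bed=roi&(abs(P[...,2]-.03)<.004)&(hsv[...,1]<60)
n,l,s,ce=cv2.connectedComponentsWithStats(bed.astype(np.uint8)); i=1+np.argmax(s[1:,4]); print('bedpix',s[i])
q=P[l==i]; r=cv2.minAreaRect((q[:,:2]*1000).astype(np.float32)); print('bed depth rect',r, 'z',np.median(q[:,2]))
# plate edges: blue rows left/right
blue=roi&(hsv[...,0]>100)&(hsv[...,0]<130)&(hsv[...,1]>120)
L=[];Rr=[]
for v in range(60,190):
    u=np.where(blue[v])[0]
    if len(u)>10: L.append((u[0]-.5,v)); Rr.append((u[-1]+.5,v))
def fit(px,z):
    w=onz(c,px,z)[:,:2]; vx,vy,x,y=cv2.fitLine(w.astype(np.float32),cv2.DIST_HUBER,0,.001,.001).ravel(); 
    if vy<0: vx,vy=-vx,-vy
    return np.array([vx,vy]),np.array([x,y])
for nm,e,z in (('L',L,.012),('R',Rr,.012)):
    d,p=fit(e,z); print('plate',nm,d,p,np.degrees(np.arctan2(-d[0],d[1])))
bl=[];br=[]
for v in list(range(78,85))+list(range(112,155)):
    u=np.where(l[v]==i)[0]
    if len(u): bl.append((u[0]-.5,v)); br.append((u[-1]+.5,v))
for nm,e in (('L',bl),('R',br)):
    d,p=fit(e,.03); print('bed',nm,d,p,np.degrees(np.arctan2(-d[0],d[1])))
top=[(278,np.where(blue[:,250])[0][0]-.5)]
for u in (240,250,300,315):
    v=np.where(blue[:,u])[0][0]-.5; print('plate end',u,v,onz(c,[[u,v]],.012))
np.save('/tmp/P.npy',P)
for u in (268,278,288):
  print(u)
  for v in list(range(84,116))+list(range(152,176)): print(v,P[v,u].round(4)[1:],hsv[v,u])
```

```text
bedpix [ 256   72   44  109 2950]
bed depth rect ((519.3720092773438, -4.165531158447266), (43.98091506958008, 109.98117065429688), 10.47042465209961) z 0.028937459377852526
plate L [-0.18067014  0.98354375] [ 0.4657565  -0.01099449] 10.408796
plate R [-0.18101965  0.9834795 ] [0.5721012 0.0086913] 10.429157
bed L [-0.1661582  0.9860991] [0.49603307 0.00116232] 9.564522
bed R [-0.19921502  0.9799558 ] [ 0.5418153  -0.00490509] 11.49106
plate end 240 49.5 [[0.46642272 0.06668194 0.012     ]]
plate end 250 49.5 [[0.47666024 0.06855781 0.012     ]]
plate end 300 49.5 [[0.52781029 0.078016   0.012     ]]
plate end 315 49.5 [[0.54315476 0.08088123 0.012     ]]
268
84 [0.0367 0.0283] [163  10 230]
85 [0.0356 0.0294] [163  10 230]
86 [0.0348 0.0287] [160  10 229]
87 [0.0337 0.0297] [162  11 225]
88 [0.0301 0.0516] [115  44 173]
89 [0.0292 0.0521] [109 160 172]
90 [0.0283 0.0521] [108 185 171]
91 [0.0274 0.052 ] [108 187 172]
92 [0.0265 0.0523] [108 186 170]
93 [0.0257 0.0512] [108 186 169]
94 [0.0248 0.0519] [108 187 168]
95 [0.0239 0.0523] [108 186 167]
96 [0.0231 0.0514] [108 186 166]
97 
[... 4679 characters left out ...]
9] [165  11 230]
157 [-0.0315  0.0281] [168  16 211]
158 [-0.0322  0.0332] [167  12 143]
159 [-0.0322  0.0481] [150   3 180]
160 [-0.0328  0.0528] [120   2 242]
161 [-0.0338  0.0522] [113   4 249]
162 [-0.0348  0.0526] [113   4 250]
163 [-0.0357  0.0529] [105   4 249]
164 [-0.0367  0.0526] [105   4 249]
165 [-0.0377  0.0532] [105   2 248]
166 [-0.0387  0.0529] [ 90   1 247]
167 [-0.0396  0.0532] [ 90   1 246]
168 [-0.0405  0.0539] [  0   0 245]
169 [-0.0416  0.0536] [ 15   2 246]
170 [-0.0426  0.0526] [ 30   1 245]
171 [-0.0436  0.053 ] [  0   0 245]
172 [-0.0446  0.053 ] [ 30   1 239]
173 [-0.0455  0.0539] [173   9 226]
174 [-0.0495  0.028 ] [165  11 229]
175 [-0.0504  0.0296] [164  12 230]
```

Run:
```python
from h import *
P=np.load('/tmp/P.npy'); a=np.radians(10.45); O=np.array([.5210,-.01305])
X=np.array([np.cos(a),np.sin(a)]);Y=np.array([-np.sin(a),np.cos(a)])
def cl(p): return np.c_[(p[...,:2]-O)@X,(p[...,:2]-O)@Y]*1000
for v in (103,108,110,111,158,159,160,172,173): print(v,cl(P[v,[266,278,290]]).round(1).tolist())
R,p=toolR()
m=(P[...,2]>.19)&(P[...,2]<.24)
m[:,:222]=0;m[:,335:]=0;m[292:]=0
T=(P-p)@R*1000
for v in range(226,292,4):
    k=np.where(m[v])[0]
    if len(k): print(v,k[0],k[-1],T[v,k].mean(0).round(1),T[v,k[0]].round(1),T[v,k[-1]].round(1))
print('facing u range / jaw u range')
for v in (106,166): 
    k=[u for u in range(240,320) if P[v,u,2]>.047]; print(cl(P[v,[k[0],k[-1]]]).round(1))
```

```text
103 [[-11.2, 31.9], [0.3, 32.0], [11.8, 32.1]]
108 [[-11.3, 27.4], [0.3, 27.3], [11.8, 27.4]]
110 [[-11.3, 25.6], [0.3, 25.5], [11.8, 25.6]]
111 [[-11.4, 24.8], [0.3, 24.7], [11.9, 24.7]]
158 [[-12.2, -21.4], [0.4, -21.4], [13.1, -21.4]]
159 [[-11.8, -21.4], [0.4, -21.4], [12.6, -21.4]]
160 [[-11.6, -22.0], [0.4, -22.0], [12.3, -22.0]]
172 [[-11.8, -34.0], [0.4, -34.0], [12.5, -33.9]]
173 [[-11.8, -35.1], [0.4, -35.0], [12.5, -35.1]]
230 235 318 [ 0.4  2.7 18.7] [-23.4   1.9  19. ] [24.3  3.  18.6]
234 233 320 [ 0.4 -4.7 18.7] [-23.9  -3.1  18.2] [24.6 -3.6 18.3]
238 231 322 [  0.2 -11.4  18.7] [-24.  -10.3  18.3] [ 24.8 -10.3  18.3]
242 229 324 [  0.4 -17.8  18.7] [-24.2 -16.2  18.2] [ 24.9 -16.5  18.2]
246 225 328 [  0.4 -22.4  18.3] [-28.7  -3.4  11.2] [29.4 -3.  11. ]
250 222 332 [  0.7 -25.7  17.4] [-29.4  -9.1  11. ] [30.5 -9.8 11.2]
254 222 334 [  1.2 -26.1  15.5] [-28.3 -15.4  11.2] [ 30.8 -14.7  10.8]
258 222 334 [  1.2 -28.9  14.5] [-27.5 -20.4  11. ] [ 29.9 -19.6  10.6]
262 222 334 [  1.3 -29.3  12.6] [-26.6 -25.7  11.1] [ 28.6 -26.8  11.5]
266 222 334 [  1.1 -30.   10.9] [-25.8 -30.3  11. ] [ 27.9 -30.8  11.2]
270 222 334 [  1.1 -30.2   8.9] [-25.8 -31.2   9.3] [ 27.  -35.7  11.3]
274 222 334 [  1.1 -30.4   6.8] [-25.  -35.8   9.4] [ 26.7 -37.8  10.3]
278 222 331 [  0.4 -27.9   3.5] [-24.6 -38.2   8.5] [ 25.4 -38.1   8.5]
282 222 331 [  0.4 -28.    1.4] [-24.6 -38.9   6.9] [ 25.4 -38.4   6.6]
286 223 331 [  0.4 -27.9  -0.9] [-24.5 -37.2   4. ] [ 25.4 -38.8   4.8]
290 222 330 [ -0.1 -27.9  -3.1] [-24.7 -39.1   3. ] [ 25.5 -36.6   1.6]
facing u range / jaw u range
[[-18.   29.3]
 [ 17.6  29.3]]
[[-17.7 -27.9]
 [ 17.5 -28. ]]
```

```bash
cat >> h.py <<'E'
A=np.radians(10.45); O=np.array([.5210,-.01305]); CX=np.array([np.cos(A),np.sin(A)]);CY=np.array([-np.sin(A),np.cos(A)])
def cw(x,y,z): return np.r_[O+CX*x+CY*y,z]
def cl(p): return np.c_[(p[...,:2]-O)@CX,(p[...,:2]-O)@CY]*1000
E
python3 - <<'E'
from h import *
go(cw(-.0003,.0012,.036),10.45)
E
```

```text
pos [ 0.5321 -0.0807  0.2007] heading 10.55 axis [-0.e+00  2.e-04 -1.e+00] q6 -0.457
turn 0.1 shift now [ 0.11 16.47  6.97] shift after turn [ 0.1  16.47  6.97]
```

Request:
{"fn": "jog_arm", "kwargs": {
  "rows": [
    [[0.1,1,1,0.1,0.7],[0,2,2,0,0.7],[0,2,2,0,0.7],[0,2,1.5,0,0.7],[0,2,0.45,0,0.7],[0,1.5,0,0,0.7],[0,1,0,0,0.7],[0,0.5,0,0,0.7],[0,0,0,0,0.7],[0,0,0,0,0.7],[0,0,0,0,0.7]]
  ]
}}

```text
clock: 8.25
position: [0.521, -0.0129, 0.0813]
tcp_rot: [-0.704, 0.704, 0.064, -0.063]
ft_force: [0.3, -0.4, -3.0]
gripper_width: 0.0499
```

Run:
```python
from h import *
go(cw(-.0003,.0012,.036),10.45); c=cam('wrist','w4'); s=cam('side'); cv2.imwrite('pics/s4.png',cv2.resize(s['img'][150:280,180:340,::-1],None,fx=5,fy=4.6))
```

```text
pos [ 0.521  -0.0129  0.0813] heading 10.35 axis [ 1.2e-03 -1.0e-04 -1.0e+00] q6 -0.332
turn -0.1 shift now [-0.03  4.53  0.11] shift after turn [-0.03  4.53  0.11]
```

View pics/w4.png

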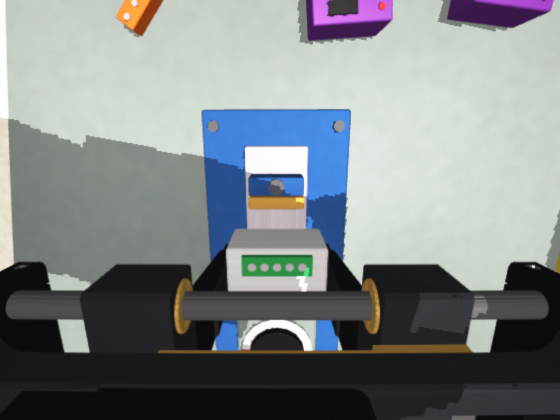

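View pics/s4.png

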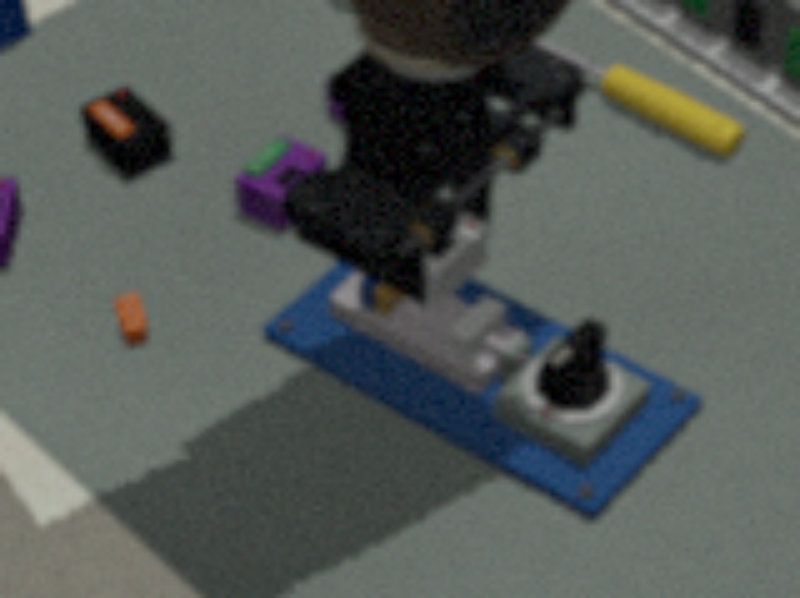

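In the wrist view the module (u 228–328, far edge v≈230) is centred before the facing at v≈203. The side view shows it just above the bed, so I'm lowering it.

Request:
{"fn": "jog_arm", "kwargs": {
  "rows": [
    [[0,0.8,0.1,0,0.7],[0,1,0,0,0.7],[0,1,0,0,0.7],[0,0.7,0,0,0.7],[0,0.4,0,0,0.7],[0,0.3,0,0,0.7],[0,0,0,0,0.7],[0,0,0,0,0.7],[0,0,0,0,0.7]]
  ]
}}

```text
clock: 9.25
position: [0.5206, -0.0119, 0.039]
tcp_rot: [-0.704, 0.704, 0.064, -0.064]
ft_force: [0.5, -0.4, -2.2]
gripper_width: 0.0502
```

Run:
```python
from h import *
go(cw(-.0003,.0012,.036),10.45); print(readout.get_obs()['ft_force'])
c=cam('wrist','w5'); P=cloud(c)
for v in range(195,262,3): print(v,cl(P[v,[262,278,294]])[:,1].round(1),P[v,278,2].round(4))
```

```text
pos [ 0.5206 -0.0119  0.039 ] heading 10.36 axis [ 6.e-04 -0.e+00 -1.e+00] q6 -0.331
turn -0.09 shift now [-0.01  0.3  -0.  ] shift after turn [-0.01  0.3  -0.  ]
[ 0.51084554 -0.36637105 -2.174034  ]
195 [43.6 43.9 43.5] 0.0536
198 [42.  42.5 42.3] 0.0545
201 [40.4 40.9 40.5] 0.0542
204 [39.1 39.3 38.8] 0.0541
207 [37.3 37.8 37.2] 0.0542
210 [35.8 36.5 35.6] 0.0553
213 [34.1 34.1 34. ] 0.052
216 [32.6 32.7 32.6] 0.0527
219 [31.1 31.3 31.3] 0.0532
222 [29.8 29.3 29.6] 0.0519
225 [27.9 28.1 28.4] 0.0535
228 [26.4 26.4 26.6] 0.053
231 [19.9 19.8 19.9] 0.0376
234 [20.  20.3 19.7] 0.0446
237 [19.7 20.3 20.2] 0.0495
240 [19.8 20.1 19.8] 0.054
243 [19.9 20.2 20. ] 0.0587
246 [20.1 19.8 20.2] 0.0621
249 [19.5 19.5 19.6] 0.0653
252 [18.2 18.7 18.5] 0.0674
255 [17.  17.2 17.3] 0.0674
258 [16.5 16.7 16.7] 0.0699
261 [15.2 15.3 14.4] 0.0703
```

Request:
{"fn": "jog_arm", "kwargs": {
  "rows": [
    [[0,0.1,0,0,0.7],[0,0.1,0,0,0.7],[0,0,0,0,0.7],[0,0,0,0,0.7]]
  ]
}}

```text
clock: 9.7
position: [0.5204, -0.0118, 0.0366]
tcp_rot: [0.704, -0.704, -0.064, 0.064]
ft_force: [0.3, 0.0, -2.0]
gripper_width: 0.0499
```

Request:
{"fn": "jog_arm", "kwargs": {
  "rows": [
    [[0,0.05,0,0,0.7],[0,0,0,0,0.7],[0,0,0,0,0.7]]
  ]
}}

```text
clock: 10.0
position: [0.5205, -0.0119, 0.0362]
tcp_rot: [0.704, -0.704, -0.064, 0.064]
ft_force: [-0.1, 0.5, -2.5]
gripper_width: 0.05
```

Request:
{"fn": "jog_arm", "kwargs": {
  "rows": [
    [[0,0.05,0,0,0.7],[0,0,0,0,0.7],[0,0,0,0,0.7]]
  ]
}}

```text
clock: 10.3
position: [0.5205, -0.0119, 0.0357]
tcp_rot: [0.704, -0.704, -0.064, 0.064]
ft_force: [0.1, 0.0, -1.7]
gripper_width: 0.0501
```

Request:
{"fn": "jog_arm", "kwargs": {
  "rows": [
    [[0,0.04,0,0,0.7],[0,0,0,0,0.7],[0,0,0,0,0.7]]
  ]
}}

```text
clock: 10.6
position: [0.5205, -0.0118, 0.0356]
tcp_rot: [0.704, -0.704, -0.064, 0.064]
ft_force: [-2.1, 0.9, 5.7]
gripper_width: 0.0504
```

Request:
{"fn": "jog_arm", "kwargs": {
  "rows": [
    [[0,0.04,0,0,0.7],[0,0,0,0,0.7],[0,0,0,0,0.7]]
  ]
}}

```text
clock: 10.9
position: [0.5205, -0.0119, 0.0356]
tcp_rot: [-0.704, 0.704, 0.064, -0.064]
ft_force: [-2.9, 0.1, 11.0]
gripper_width: 0.0498
```

Request:
{"fn": "jog_arm", "kwargs": {
  "rows": [
    [[0,-0.05,0,0,0.7],[0,0,0,0,0.7],[0,0,0,0,0.42],[0,0,0,0,0.36],[0,0,0,0,0.3],[0,0,0,0,0.3],[0,0,0,0,0.3]]
  ]
}}

```text
clock: 11.6
position: [0.5205, -0.0119, 0.0353]
tcp_rot: [0.704, -0.704, -0.064, 0.064]
ft_force: [-0.2, -0.3, 0.8]
gripper_width: 0.0666
```

Request:
{"fn": "jog_arm", "kwargs": {
  "rows": [
    [[0,-0.5,0,0,0.3],[0,-1,0,0,0.3],[0,-2,0,0,0.3],[0,-2,0,0,0.3],[0,-2,0,0,0.3],[0,-1.5,0,0,0.3],[0,-1,-2,0,0.3],[0,-1,-2,0,0.3],[0,-1,-2,0,0.3],[0,-1,-2,0,0.3],[0,0,0,0,0.3],[0,0,0,0,0.3]]
  ]
}}

```text
clock: 12.8
position: [0.5346, -0.0904, 0.1658]
tcp_rot: [0.704, -0.704, -0.064, 0.063]
ft_force: [0.2, 0.1, -1.3]
gripper_width: 0.0666
```

Run:
```python
from h import *
c=cam('wrist','w6'); go(cw(0,-.095,.12),100.45); print(readout.get_obs()['gripper_width'])
obj(c,.055,.08,cw(0,0,0),.045)
P=cloud(c);q=cl(P.reshape(-1,3));
```

```text
pos [ 0.5344 -0.09    0.1654] heading 10.35 axis [-2.e-04  3.e-04 -1.e+00] q6 -0.47
turn 89.9 shift now [ 0.08  4.54 -1.69] shift after turn [1.69 4.54 0.08]
0.06659316613002896
2666 mean [ 0.5207 -0.011   0.0638] rect [520.7 -11.2] [50.1 35.5] 10.24 px [276.6 122.9]
```

View pics/w6.png

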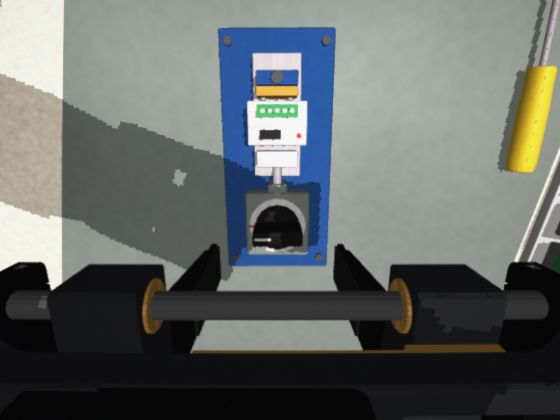

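The wrist view shows the module standing on the bed at (277,123), with the jaw at v≈158, the facing at v≈91 and the knob bar at about (278,240). Now I'll measure the knob bar.

Run:
```python
from h import *
c=cam('wrist'); P=cloud(c); 
obj(c,.066,.085,cw(0,-.095,0),.035)
obj(c,.0,.2,cw(0,-.095,0),.005)
m=(P[...,2]>.070)&(P[...,2]<.085)&(np.hypot(*(P[...,:2]-cw(0,-.095,0)[:2]).transpose(2,0,1))<.035)
q=cl(P[m]); r=cv2.minAreaRect(q.astype(np.float32)); print('clamp frame',r,q.min(0),q.max(0))
im=c['img'];hsv=cv2.cvtColor(im,cv2.COLOR_RGB2HSV)
cv2.imwrite('pics/w6k.png',cv2.resize(im[180:275,230:325,::-1],None,fx=6,fy=6,interpolation=cv2.INTER_CUBIC))
```

```text
946 mean [ 0.538  -0.1052  0.0766] rect [ 538.1 -106.5] [43.9 14.1] 10.46 px [277.1 238.1]
98 mean [ 0.5382 -0.1065  0.0779] rect [ 538.2 -106.6] [8.7 9.5] 9.93 px [277.1 239.9]
clamp frame ((-0.10348892211914062, -95.0118637084961), (43.9333381652832, 14.080124855041504), 0.011202177032828331) [ -22.06942199 -102.0515844 ] [ 21.86425592 -87.97058869]
```

View pics/w6k.png

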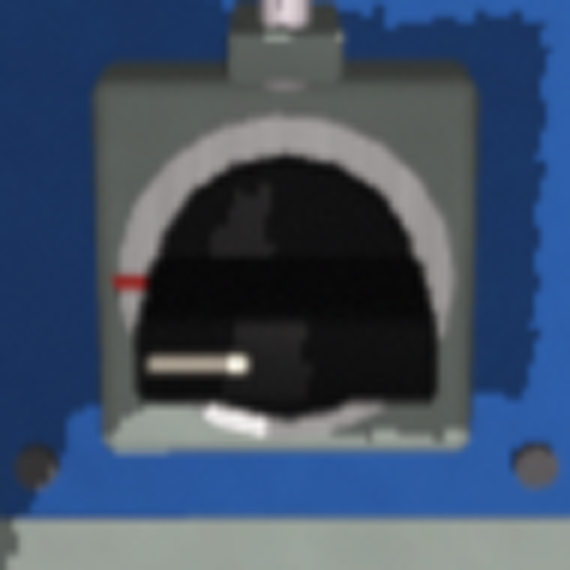

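Request:
{"fn": "jog_arm", "kwargs": {
  "rows": [
    [[0,0,0,-7.5,0.6],[0,0,0,-7.5,0.6],[0,0,0,-7.5,0.6],[0,0,0,-7.5,0.6],[0,0,0,-7.5,0.6],[0,0,0,-7.5,0.6],[0,0,0,-7.5,0.6],[0,0,0,-7.5,0.6],[0,0,0,-7.5,0.6],[0,0,0,-7.5,0.6],[0,0,0,-7.5,0.6],[0,0,0,-7.5,0.6],[0,0,0,0,0.6],[0,0,0,0,0.6]]
  ]
}}

```text
clock: 14.3
position: [0.5347, -0.0899, 0.1651]
tcp_rot: [0.454, -0.453, -0.542, 0.542]
ft_force: [0.3, -0.1, -0.2]
gripper_width: 0.0384
```

Run:
```python
from h import *
go(cw(0,-.095,.0505),100.45);print(readout.get_obs()['gripper_width'],readout.get_obs()['wrist_torque'])
```

```text
pos [ 0.5347 -0.0899  0.1651] heading 100.18 axis [-6.e-04  3.e-04 -1.e+00] q6 -2.037
turn -0.27 shift now [-1.7  11.46 -0.06] shift after turn [-1.7  11.46 -0.06]
0.038411502147497646 [0.1149911  0.01061392 0.01937957]
```

Request:
{"fn": "jog_arm", "kwargs": {
  "rows": [
    [[-0.7,0.5,0,-0.3,0.6],[-1,1.5,-0.1,0,0.6],[0,2,0,0,0.6],[0,2,0,0,0.6],[0,2,0,0,0.6],[0,1.5,0,0,0.6],[0,1,0,0,0.6],[0,0.6,0,0,0.6],[0,0.3,0,0,0.6],[0,0,0,0,0.6],[0,0,0,0,0.6]]
  ]
}}

```text
clock: 15.4
position: [0.5392, -0.1072, 0.0518]
tcp_rot: [-0.451, 0.452, 0.544, -0.544]
ft_force: [0.9, 0.2, 0.3]
gripper_width: 0.0381
```

Run:
```python
from h import *
go(cw(0,-.095,.0505),100.45);print(readout.get_obs()['ft_force'],readout.get_obs()['wrist_torque'])
```

```text
pos [ 0.5392 -0.1072  0.0518] heading 100.66 axis [ 8.e-04 -2.e-04 -1.e+00] q6 -2.073
turn 0.21 shift now [0.09 0.13 0.08] shift after turn [0.09 0.13 0.08]
[0.86478437 0.20742576 0.28232994] [ 0.04886845  0.03817337 -0.0102492 ]
```

Centre on it and grip.

Request:
{"fn": "jog_arm", "kwargs": {
  "rows": [
    [[0.1,0.1,0.1,0.2,0.6],[0,0,0,0,0.6],[0,0,0,0,0.75],[0,0,0,0,0.85],[0,0,0,0,1],[0,0,0,0,1],[0,0,0,0,1]]
  ],
  "squeeze": 40
}}

```text
clock: 16.1
position: [0.5378, -0.1062, 0.0504]
tcp_rot: [-0.452, 0.452, 0.544, -0.543]
ft_force: [-1.0, 1.3, 0.5]
gripper_width: 0.0138
```

Run:
```python
from h import *
go(cw(0,-.095,.0505),100.45);s=readout.get_obs();print(s['gripper_width'],s['ft_force'],s['wrist_torque'])
```

```text
pos [ 0.5378 -0.1062  0.0504] heading 100.47 axis [-0.e+00  2.e-04 -1.e+00] q6 -2.069
turn 0.02 shift now [-0.04 -0.01 -0.04] shift after turn [-0.04 -0.01 -0.04]
0.013791146003131149 [-1.00400894  1.32235144  0.54923178] [0.2583911  0.02669565 0.05841301]
```

Request:
{"fn": "jog_arm", "kwargs": {
  "rows": [
    [[0,0,0,4,1],[0,0,0,4,1],[0,0,0,4,1],[0,0,0,4,1],[0,0,0,4,1],[0,0,0,4,1],[0,0,0,4,1],[0,0,0,4,1],[0,0,0,4,1],[0,0,0,4,1],[0,0,0,4,1],[0,0,0,4,1],[0,0,0,4,1],[0,0,0,4,1],[0,0,0,4,1],[0,0,0,0,1]]
  ]
}}

```text
clock: 17.7
position: [0.5378, -0.1061, 0.0504]
tcp_rot: [0.664, -0.664, -0.244, 0.244]
ft_force: [0.0, 2.9, 0.6]
gripper_width: 0.0139
```

Run:
```python
from h import *
go(cw(0,-.095,.0505),100.45);s=readout.get_obs();print(s['gripper_width'],s['ft_force'],s['wrist_torque'])
c=cam('wrist','w7')
t=cam('top'); cv2.imwrite('pics/t7.png',cv2.resize(t['img'][195:275,245:365,::-1],None,fx=6,fy=6,interpolation=cv2.INTER_CUBIC))
t=cam('side'); cv2.imwrite('pics/s7.png',cv2.resize(t['img'][190:270,220:340,::-1],None,fx=6,fy=6,interpolation=cv2.INTER_CUBIC))
```

```text
pos [ 0.5378 -0.1061  0.0504] heading 40.4 axis [ 1.e-04  2.e-04 -1.e+00] q6 -1.021
turn -60.05 shift now [ 0.01 -0.01 -0.05] shift after turn [-0.04 -0.01 -0.03]
0.0139073829587913 [0.04568111 2.93790149 0.56486567] [ 0.35950715 -0.06058692 -0.08639813]
```

View pics/w7.png

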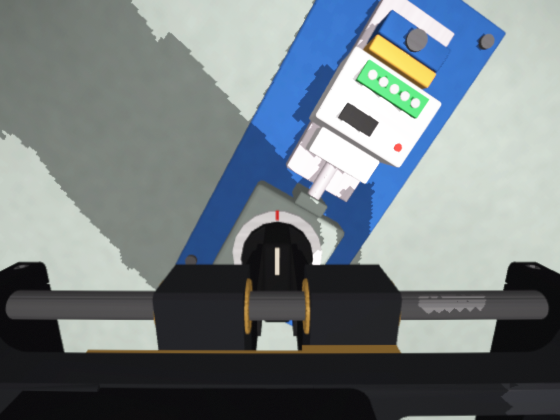

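View pics/t7.png

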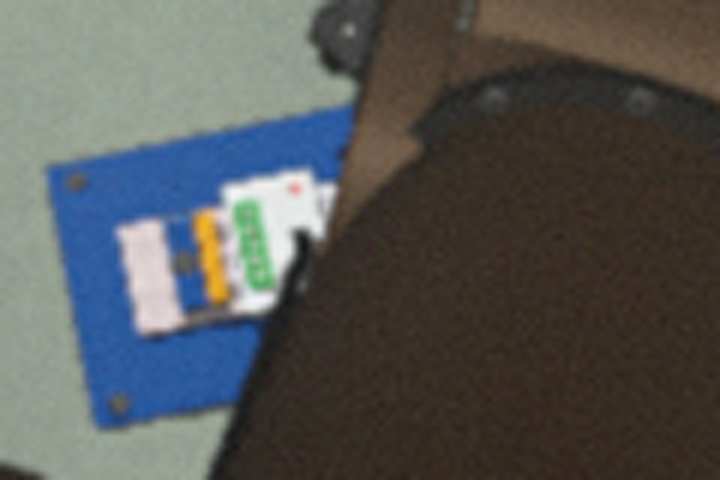

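View pics/s7.png

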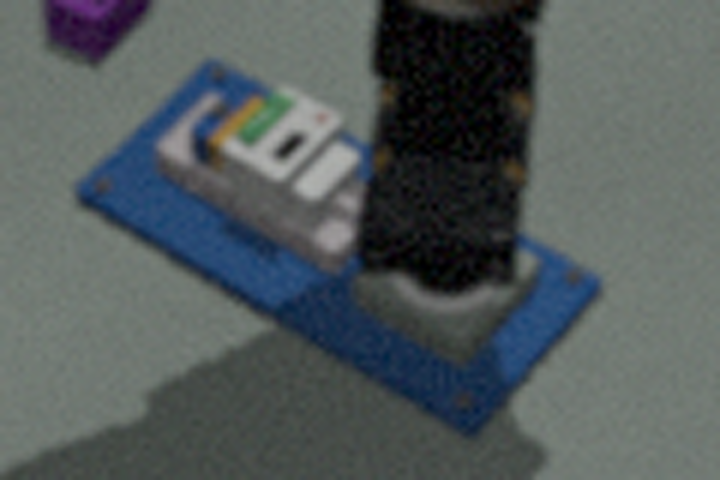

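The wrist view shows the collar's red mark at (277,215), in line with the knob's white line at u=277, so knob and shaft still turn together. The mark's drift gives me a direct ratchet reading.

```bash
cat >> h.py <<'E'
def rat(save=None):
    c=cam('wrist',save); im=c['img']; hsv=cv2.cvtColor(im,cv2.COLOR_RGB2HSV)
    m=(((hsv[...,0]<8)|(hsv[...,0]>172))&(hsv[...,1]>130)&(hsv[...,2]>90)); 
    R,p=toolR(); s=readout.get_obs()
    uv=np.argwhere(m)[:,::-1]; P=dep(c,uv) if len(uv) else np.zeros((0,3)); ax=cw(0,-.095,0)
    r=np.hypot(P[:,0]-ax[0],P[:,1]-ax[1]) if len(uv) else np.zeros(0); k=(r>.018)&(r<.034)&(P[:,2]<.055)
    h=np.degrees(np.arctan2(R[1,0],R[0,0]))
    print('heading',h.round(2),'knob turned',round(np.radians((100.45-h)%360),3),'tz',s['wrist_torque'][2].round(3),'f',s['ft_force'].round(1))
    if k.sum():
        q=P[k].mean(0); a=np.degrees(np.arctan2(q[1]-ax[1],q[0]-ax[0]))
        sh=(190.45-a)%360; print('n',k.sum(),'px',uv[k].mean(0).round(1),'z',q[2].round(4),'r',r[k].mean().round(4),'shaft turned',round(np.radians(sh),3),'ratchet',round(np.radians(((100.45-h)-sh+180)%360-180),3))
    P=cloud(c); 
    return c,P
E
python3 - <<'E'
from h import *
rat()
E
```

```text
heading 40.54 knob turned 1.046 tz -0.095 f [-0.2  3.1  1.2]
n 26 px [277.  214.8] z 0.0375 r 0.0254 shaft turned 1.058 ratchet -0.012
```

Request:
{"fn": "jog_arm", "kwargs": {
  "rows": [
    [[0,0,0,4,1],[0,0,0,4,1],[0,0,0,4,1],[0,0,0,4,1],[0,0,0,4,1],[0,0,0,4,1],[0,0,0,4,1],[0,0,0,4,1],[0,0,0,4,1],[0,0,0,4,1],[0,0,0,0,1]]
  ]
}}

```text
clock: 19.0
position: [0.5379, -0.1062, 0.0504]
tcp_rot: [0.707, -0.707, -0.003, 0.003]
ft_force: [1.7, 2.6, 0.7]
gripper_width: 0.0141
```

Run:
```python
from h import *
rat('w8')
t=cam('side'); cv2.imwrite('pics/s8.png',cv2.resize(t['img'][190:270,220:340,::-1],None,fx=6,fy=6,interpolation=cv2.INTER_CUBIC))
```

```text
heading 0.58 knob turned 1.743 tz -0.05 f [1.2 3.2 1.2]
n 26 px [277.  214.8] z 0.0376 r 0.0256 shaft turned 1.761 ratchet -0.018
```

View pics/w8.png

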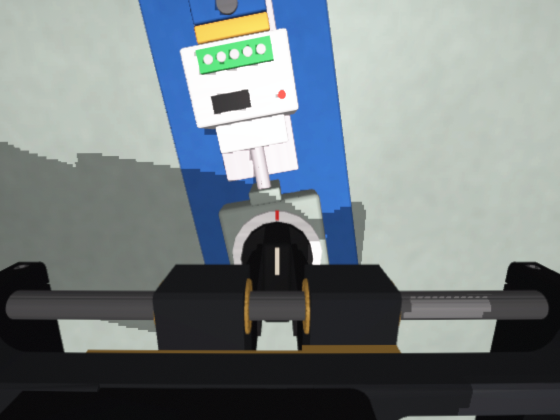

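View pics/s8.png

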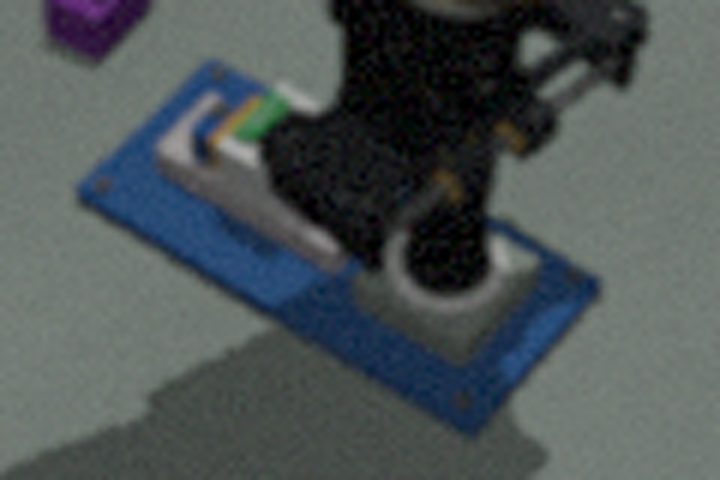

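Wrist view: the jaw touches the module (about (250,130)) and the red mark is still aligned at u=277. I'll continue in smaller steps.

Request:
{"fn": "jog_arm", "kwargs": {
  "rows": [
    [[0,0,0,4,1],[0,0,0,4,1],[0,0,0,4,1],[0,0,0,4,1],[0,0,0,0,1]]
  ]
}}

```text
clock: 19.6
position: [0.5379, -0.1062, 0.0504]
tcp_rot: [0.701, -0.701, 0.095, -0.095]
ft_force: [1.9, 3.8, 1.6]
gripper_width: 0.0137
```

```bash
python3 -c "
from h import *
rat()"
```

```text
heading -15.38 knob turned 2.022 tz -0.029 f [2.3 4.1 1.7]
n 27 px [277.  214.6] z 0.0373 r 0.0257 shaft turned 2.039 ratchet -0.018
```

Request:
{"fn": "jog_arm", "kwargs": {
  "rows": [
    [[0,0,0,4,1],[0,0,0,4,1],[0,0,0,0,1]]
  ]
}}

```text
clock: 19.95
position: [0.5379, -0.1062, 0.0504]
tcp_rot: [0.692, -0.692, 0.144, -0.144]
ft_force: [1.3, 4.5, 2.1]
gripper_width: 0.0138
```

```bash
python3 -c "
from h import *
rat()"
```

```text
heading -23.34 knob turned 2.161 tz -0.124 f [1.6 4.7 2.4]
n 27 px [276.9 214.4] z 0.037 r 0.0258 shaft turned 2.176 ratchet -0.016
```

Request:
{"fn": "jog_arm", "kwargs": {
  "rows": [
    [[0,0,0,4,1],[0,0,0,4,1],[0,0,0,0,1]]
  ]
}}

```text
clock: 20.3
position: [0.5379, -0.1062, 0.0504]
tcp_rot: [0.681, -0.681, 0.192, -0.192]
ft_force: [1.9, 4.6, 1.1]
gripper_width: 0.014
```

```bash
python3 -c "
from h import *
rat('w9')"
```

```text
heading -31.36 knob turned 2.301 tz -0.095 f [1.5 4.6 2.2]
n 21 px [276.6 214.3] z 0.0371 r 0.0259 shaft turned 2.308 ratchet -0.008
```

View pics/w9.png

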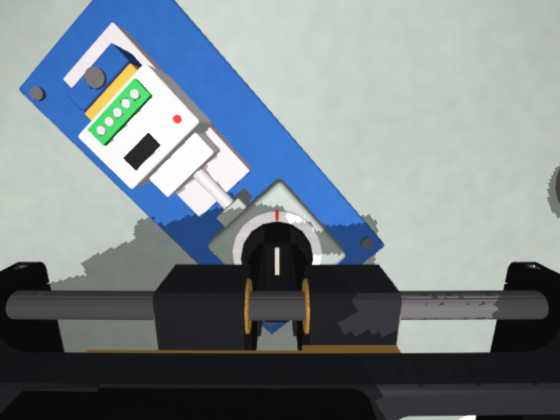

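The module is now nearly against the facing at (110,90), and the mark is still aligned. Continuing.

Request:
{"fn": "jog_arm", "kwargs": {
  "rows": [
    [[0,0,0,4,1],[0,0,0,4,1],[0,0,0,0,1]]
  ]
}}

```text
clock: 20.65
position: [0.5379, -0.1062, 0.0504]
tcp_rot: [0.666, -0.666, 0.239, -0.239]
ft_force: [1.0, 5.4, 1.9]
gripper_width: 0.0135
```

```bash
python3 -c "
from h import *
rat()"
```

```text
heading -39.36 knob turned 2.44 tz -0.118 f [2.5 4.5 1.6]
n 21 px [276.6 214.3] z 0.0371 r 0.0259 shaft turned 2.448 ratchet -0.008
```

Request:
{"fn": "jog_arm", "kwargs": {
  "rows": [
    [[0,0,0,3,1],[0,0,0,3,1],[0,0,0,0,1]]
  ]
}}

```text
clock: 21.0
position: [0.5379, -0.1062, 0.0504]
tcp_rot: [0.652, -0.652, 0.273, -0.273]
ft_force: [1.5, 4.2, 1.2]
gripper_width: 0.0138
```

```bash
python3 -c "
from h import *
rat()"
```

```text
heading -45.35 knob turned 2.545 tz -0.066 f [1.2 4.9 1.7]
n 21 px [276.4 214.3] z 0.037 r 0.0259 shaft turned 2.548 ratchet -0.003
```

Request:
{"fn": "jog_arm", "kwargs": {
  "rows": [
    [[0,0,0,3,1],[0,0,0,3,1],[0,0,0,0,1]]
  ]
}}

```text
clock: 21.35
position: [0.5379, -0.1062, 0.0504]
tcp_rot: [0.637, -0.637, 0.307, -0.307]
ft_force: [2.7, 4.1, 1.7]
gripper_width: 0.0139
```

```bash
python3 -c "
from h import *
rat('w10')"
```

```text
heading -51.35 knob turned 2.649 tz -0.026 f [2.2 5.8 2.1]
n 17 px [276.5 214.9] z 0.0376 r 0.0257 shaft turned 2.654 ratchet -0.005
```

View pics/w10.png

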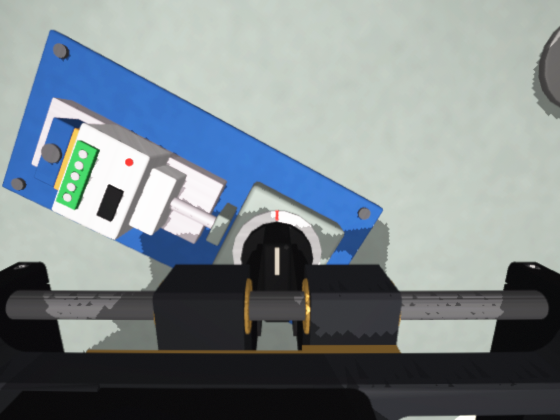

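Request:
{"fn": "jog_arm", "kwargs": {
  "rows": [
    [[0,0,0,3,1],[0,0,0,3,1],[0,0,0,0,1]]
  ]
}}

```text
clock: 21.7
position: [0.5379, -0.1062, 0.0504]
tcp_rot: [0.62, -0.62, 0.34, -0.34]
ft_force: [1.6, 5.2, 1.7]
gripper_width: 0.0137
```

```bash
python3 -c "
from h import *
rat()"
```

```text
heading -57.34 knob turned 2.754 tz -0.005 f [2.3 4.5 1.3]
n 16 px [276.5 214.5] z 0.0373 r 0.0259 shaft turned 2.758 ratchet -0.004
```

Request:
{"fn": "jog_arm", "kwargs": {
  "rows": [
    [[0,0,0,3,1],[0,0,0,3,1],[0,0,0,0,1]]
  ]
}}

```text
clock: 22.05
position: [0.5379, -0.1063, 0.0504]
tcp_rot: [0.602, -0.602, 0.371, -0.372]
ft_force: [2.0, 3.8, 1.2]
gripper_width: 0.014
```

```bash
python3 -c "
from h import *
rat()"
```

```text
heading -63.32 knob turned 2.858 tz 0.172 f [2.2 4.6 1.8]
n 18 px [274.4 213.6] z 0.0371 r 0.0265 shaft turned 2.816 ratchet 0.043
```

Request:
{"fn": "jog_arm", "kwargs": {
  "rows": [
    [[0,0,0,3,1],[0,0,0,3,1],[0,0,0,0,1]]
  ]
}}

```text
clock: 22.4
position: [0.5379, -0.1062, 0.0504]
tcp_rot: [0.581, -0.581, 0.403, -0.403]
ft_force: [1.6, 4.4, 0.4]
gripper_width: 0.0132
```

```bash
python3 -c "
from h import *
rat('w11')"
```

```text
heading -69.35 knob turned 2.964 tz 0.094 f [2.  5.6 1.6]
n 19 px [269.8 214.8] z 0.0376 r 0.0262 shaft turned 2.813 ratchet 0.151
```

View pics/w11.png

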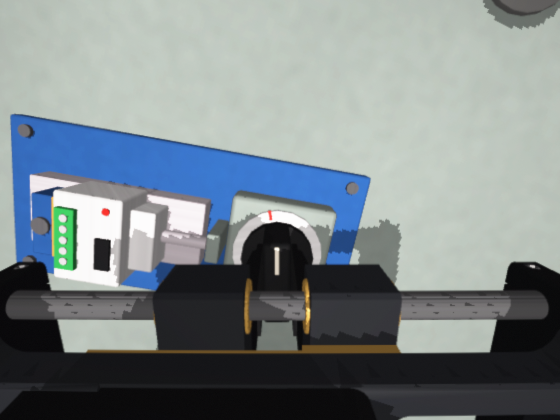

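The shaft has stopped at about 2.81 rad and the red mark at (270,215) now lags the line, so the ratchet is slipping (≈0.15). I need about 0.62 in total and will keep checking.

Request:
{"fn": "jog_arm", "kwargs": {
  "rows": [
    [[0,0,0,3,1],[0,0,0,3,1],[0,0,0,3,1],[0,0,0,3,1],[0,0,0,0,1]]
  ]
}}

```text
clock: 22.95
position: [0.5379, -0.1063, 0.0504]
tcp_rot: [0.536, -0.536, 0.461, -0.461]
ft_force: [2.0, 4.5, 1.8]
gripper_width: 0.0137
```

```bash
python3 -c "
from h import *
rat()"
```

```text
heading -81.35 knob turned 3.173 tz 0.129 f [2.7 4.1 1.7]
n 21 px [261.4 216.9] z 0.0373 r 0.0262 shaft turned 2.819 ratchet 0.354
```

Request:
{"fn": "jog_arm", "kwargs": {
  "rows": [
    [[0,0,0,3,1],[0,0,0,2,1],[0,0,0,0,1]]
  ]
}}

```text
clock: 23.3
position: [0.5379, -0.1063, 0.0504]
tcp_rot: [0.515, -0.515, 0.484, -0.484]
ft_force: [1.8, 3.8, 1.1]
gripper_width: 0.0137
```

```bash
python3 -c "
from h import *
rat()"
```

```text
heading -86.36 knob turned 3.26 tz 0.14 f [1.7 4.5 1.2]
n 17 px [258.1 218.8] z 0.0374 r 0.0259 shaft turned 2.817 ratchet 0.443
```

Request:
{"fn": "jog_arm", "kwargs": {
  "rows": [
    [[0,0,0,3,1],[0,0,0,2,1],[0,0,0,0,1]]
  ]
}}

```text
clock: 23.65
position: [0.5379, -0.1062, 0.0504]
tcp_rot: [-0.494, 0.494, -0.506, 0.506]
ft_force: [2.6, 4.1, 1.2]
gripper_width: 0.0136
```

```bash
python3 -c "
from h import *
rat('w12')"
```

```text
heading -91.37 knob turned 3.348 tz 0.128 f [2.7 4.7 1.2]
n 23 px [254.4 220.4] z 0.0373 r 0.0261 shaft turned 2.806 ratchet 0.542
```

View pics/w12.png

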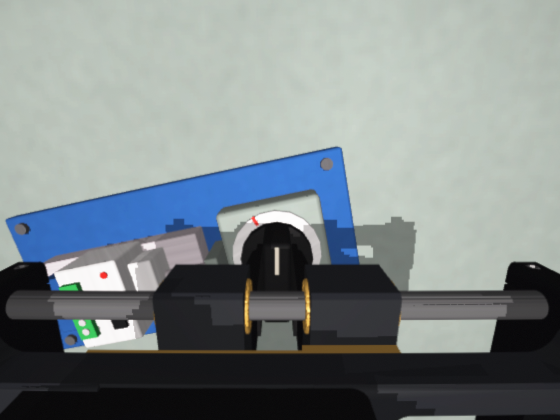

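The mark is at (254,220), so the ratchet is ≈0.54 and two clicks are done. I'll add 4° of margin, then let go and retract.

Request:
{"fn": "jog_arm", "kwargs": {
  "rows": [
    [[0,0,0,2,1],[0,0,0,2,1],[0,0,0,0,1]]
  ]
}}

```text
clock: 24.0
position: [0.5379, -0.1063, 0.0504]
tcp_rot: [-0.476, 0.476, -0.523, 0.523]
ft_force: [1.2, 5.5, 0.9]
gripper_width: 0.0137
```

```bash
python3 -c "
from h import *
rat()"
```

```text
heading -95.36 knob turned 3.418 tz 0.116 f [2.6 4.9 1.3]
n 21 px [252.  222.3] z 0.0375 r 0.026 shaft turned 2.805 ratchet 0.613
```

Request:
{"fn": "jog_arm", "kwargs": {
  "rows": [
    [[0,0,0,0,0.8],[0,0,0,0,0.7],[0,0,0,0,0.65],[0,0,0,0,0.65],[0,0,0,0,0.65],[0,-1,0,0,0.65],[0,-2,0,0,0.65],[0,-2,0,0,0.65],[0,-2,0,0,0.65],[0,-2,0,0,0.65],[0,-2,0,0,0.65],[0,-1,0,0,0.65],[0,0,0,0,0.65]]
  ]
}}

```text
clock: 25.35
position: [0.5382, -0.1064, 0.1718]
tcp_rot: [-0.476, 0.475, -0.523, 0.524]
ft_force: [0.3, 0.6, -0.9]
gripper_width: 0.0334
```

```bash
python3 -c "
from h import *
rat('w13'); go(cw(0,-.095,.17),10.45)"
```

```text
heading -95.53 knob turned 3.421 tz 0.017 f [-0.1  0.7  0.4]
n 4 px [259.5 189.8] z 0.0371 r 0.0261 shaft turned 2.73 ratchet 0.69
pos [ 0.5378 -0.1063  0.1707] heading -95.53 axis [ 9.e-04 -2.e-04 -1.e+00] q6 1.352
turn 74.02 shift now [0.02 0.07 0.05] shift after turn [-0.04  0.07  0.03]
```

View pics/w13.png

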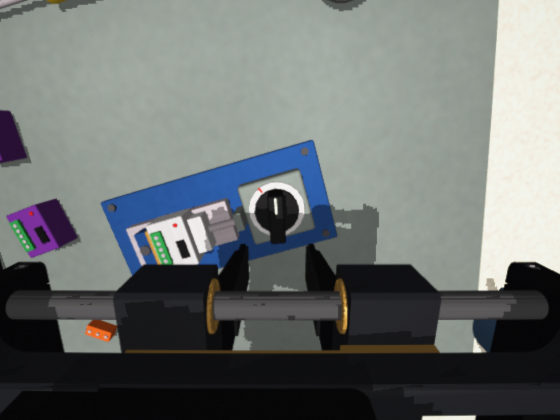

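Released. The mark reading (4 pixels) is coarse here, so I'll swing to the earlier viewing pose and check everything.

Request:
{"fn": "jog_arm", "kwargs": {
  "rows": [
    [[0,0,0,-7.5,0.3],[0,0,0,-7.5,0.3],[0,0,0,-7.5,0.3],[0,0,0,-7.5,0.3],[0,0,0,-7.5,0.3],[0,0,0,-7.5,0.3],[0,0,0,-7.5,0.3],[0,0,0,-7.5,0.3],[0,0,0,-7.5,0.3],[0,0,0,-7.5,0.3],[0,0,0,-7.5,0.3],[0,0,0,-7.5,0.3],[0,0,0,-8,0.3],[0,0,0,-8,0.3],[0,0,-2,0,0.3],[0,0,-2,0,0.3],[0,0,0,0,0.3],[0,0,0,0,0.3]]
  ]
}}

```text
clock: 27.2
position: [0.5445, -0.1455, 0.1694]
tcp_rot: [0.705, -0.704, -0.064, 0.065]
ft_force: [-0.5, -0.3, 0.5]
gripper_width: 0.0666
```

Run:
```python
from h import *
c,P=rat('w14'); 
r=np.hypot(*(P[...,:2]-cw(0,-.095,0)[:2]).transpose(2,0,1))
m=(P[...,2]>.066)&(P[...,2]<.085)&(r<.035); q=cl(P[m]); rr=cv2.minAreaRect(q.astype(np.float32)); print('knob clamp frame',rr)
m=(P[...,2]>.0595)&(P[...,2]<.08)&(np.hypot(*(P[...,:2]-cw(0,.005,0)[:2]).transpose(2,0,1))<.045); q=cl(P[m]); print('module',cv2.minAreaRect(q.astype(np.float32)))
m=(P[...,2]>.062)&(P[...,2]<.069)&(np.hypot(*(P[...,:2]-cw(0,.005,0)[:2]).transpose(2,0,1))<.045); z=P[m]; A_=np.c_[cl(z)/1000,np.ones(len(z))]; print('top plane',np.linalg.lstsq(A_,z[:,2],rcond=None)[0])
im=c['img']; hsv=cv2.cvtColor(im,cv2.COLOR_RGB2HSV)
k=((hsv[...,0]<10)|(hsv[...,0]>170))&(hsv[...,1]>70)&(r>.02)&(r<.031)&(P[...,2]<.055)
uv=np.argwhere(k)[:,::-1]; a=cl(P[k]).mean(0)-[0,-95]; print('mark',len(uv),uv.mean(0),a,np.hypot(*a),'shaft', (np.pi-np.arctan2(a[1],a[0]))%(2*np.pi))
cv2.imwrite('pics/w14z.png',cv2.resize(im[20:280,190:370,::-1],None,fx=3,fy=2.3,interpolation=cv2.INTER_CUBIC))
```

```text
heading 10.45 knob turned 1.571 tz -0.03 f [ 0.3  0.8 -0.7]
n 6 px [302.7 158.2] z 0.0376 r 0.0262 shaft turned 2.741 ratchet -1.17
knob clamp frame ((0.0561676025390625, -95.29428100585938), (14.246599197387695, 43.975486755371094), 77.71240234375)
module ((0.07584190368652344, 7.648938179016113), (36.260009765625, 50.28560256958008), 89.641845703125)
top plane [-0.00330036  0.06645004  0.0635217 ]
mark 12 [302.75       158.08333333] [24.21416897 10.29719505] 26.312700448184803 shaft 2.739506086863911
```

View pics/w14z.png

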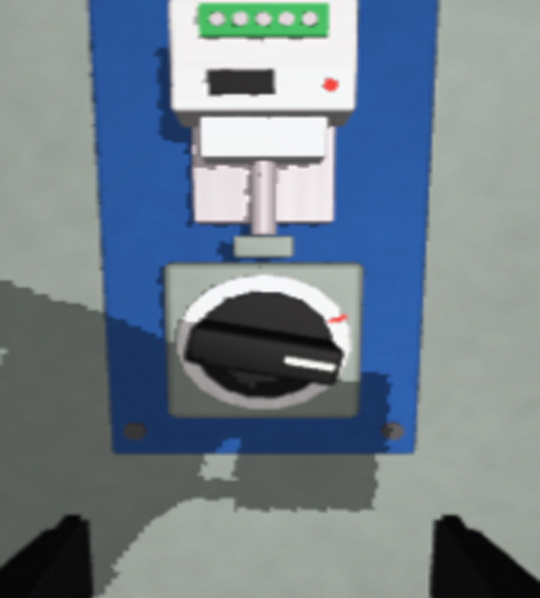

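The zoomed view shows the module held at top, the jaw against it, the knob line at (312,365) and the red mark at (338,318). The ratchet now reads 3.356−2.740 ≈ 0.62. I'll take one more view from further over the stop to check contact and flatness.

Request:
{"fn": "jog_arm", "kwargs": {
  "rows": [
    [[0,-0.5,2,0,0.3],[0,-0.5,3,0,0.3],[0,0,2,0,0.3],[0,0,0,0,0.3],[0,0,0,0,0.3],[0,0,0,0,0.3]]
  ]
}}

```text
clock: 27.85
position: [0.5324, -0.0772, 0.1802]
tcp_rot: [0.704, -0.704, -0.064, 0.064]
ft_force: [0.5, 0.5, -0.3]
gripper_width: 0.0665
```

Run:
```python
from h import *
c=cam('wrist','w15'); P=cloud(c); im=c['img']; hsv=cv2.cvtColor(im,cv2.COLOR_RGB2HSV)
C=cl(P).reshape(-1,2).reshape(-1,2) if False else np.stack([(P[...,:2]-O)@CX,(P[...,:2]-O)@CY],-1)*1000
m=(P[...,2]>.0595)&(P[...,2]<.08)&(abs(C[...,0])<40)&(abs(C[...,1]-5)<35); q=C[m]; print('module',cv2.minAreaRect(q.astype(np.float32)))
m=(P[...,2]>.0595)&(abs(C[...,0])<22)&(C[...,1]>-8)&(C[...,1]<24)&(hsv[...,1]<40)&(hsv[...,2]>150); z=P[m]
print('top plane',len(z),np.linalg.lstsq(np.c_[C[m]/1000,np.ones(len(z))],z[:,2],rcond=None)[0])
u=278
for v in range(70,185,2): print(v,C[v,u].round(1),P[v,u,2].round(4),hsv[v,u])
s=cam('side'); cv2.imwrite('pics/s15.png',cv2.resize(s['img'][110:290,160:400,::-1],None,fx=3.3,fy=3.3,interpolation=cv2.INTER_CUBIC))
```

```text
module ((-0.03667259216308594, 7.710513114929199), (35.3315315246582, 50.00031661987305), 89.92230987548828)
top plane 1684 [-0.05700948  1.06758202  0.13095996]
70 [ 1.5 68.5] 0.0107 [108 186 166]
72 [ 1.4 63.7] 0.0276 [128  18 207]
74 [ 1.4 61.6] 0.0294 [167   8 234]
76 [ 1.4 60.2] 0.0274 [165   9 235]
78 [ 1.4 58.1] 0.0293 [165   9 235]
80 [ 1.4 56.3] 0.0295 [169   9 235]
82 [ 1.4 54.8] 0.0278 [167   8 234]
84 [ 1.4 53. ] 0.028 [163   8 234]
86 [ 1.4 51.1] 0.0284 [167   8 235]
88 [ 1.4 49.2] 0.0294 [158   9 229]
90 [ 1.3 44.3] 0.0542 [110  74 124]
92 [ 1.3 42.8] 0.0536 [  0   7 108]
94 [ 1.3 40.9] 0.0551 [140   7 106]
96 [ 1.3 39.4] 0.0534 [150   7 107]
98 [ 1.3 37.7] 0.0539 [165  10 107]
100 [ 1.4 36.2] 0.052 [140   7 109]
102 [ 1.4 34.5] 0.0518 [110 145 141]
104 [ 1.3 32.7] 0.0533 [ 20 168 234]
106 [ 1.3 31. ] 0.0529 [ 21 167 240]
108 [ 1.4 29.4] 0.0524 [ 21 168 240]
110 [ 1.4 27.6] 0.0523 [ 21 163 238]
112 [ 1.3 25.3] 0.063 [ 12  15 226]
114 [ 1.3 23.6] 0.0629 [ 90   4 241]
116 [ 1.3 21.8] 0.0653 [ 67 142 201]
118 [ 1.3 20.1] 0.0671 [ 66 108 200]
120 [ 1.3 18.4] 0.0677 [  8   4
[... 499 characters left out ...]
5]
150 [ 1.3 -7.2] 0.0639 [ 30   1 246]
152 [ 1.3 -9. ] 0.0626 [ 90   1 240]
154 [  1.4 -11.4] 0.0531 [120   5 235]
156 [  1.4 -13.2] 0.0534 [113   4 250]
158 [  1.4 -15. ] 0.0537 [105   2 248]
160 [  1.4 -16.9] 0.0531 [ 60   1 247]
162 [  1.4 -18.8] 0.0526 [  0   1 246]
164 [  1.4 -20.7] 0.0526 [  0   2 246]
166 [  1.4 -22.5] 0.0533 [ 30   1 245]
168 [  1.4 -24.5] 0.0515 [169  10 196]
170 [  1.4 -27.7] 0.0403 [165  15 211]
172 [  1.4 -29.7] 0.0402 [165  15 211]
174 [  1.4 -31.6] 0.0408 [165  15 211]
176 [  1.4 -33.6] 0.0404 [168  15 211]
178 [  1.4 -35.7] 0.0394 [166  13 210]
180 [  1.4 -37.6] 0.0401 [168  15 211]
182 [  1.4 -39.3] 0.0418 [166  15 187]
184 [  1.4 -41.3] 0.0417 [169  16 126]
```

View pics/w15.png

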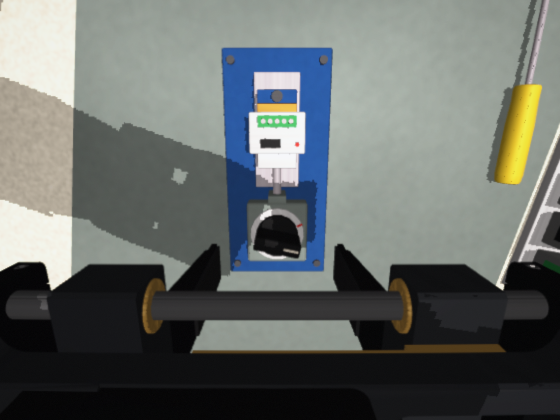

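View pics/s15.png

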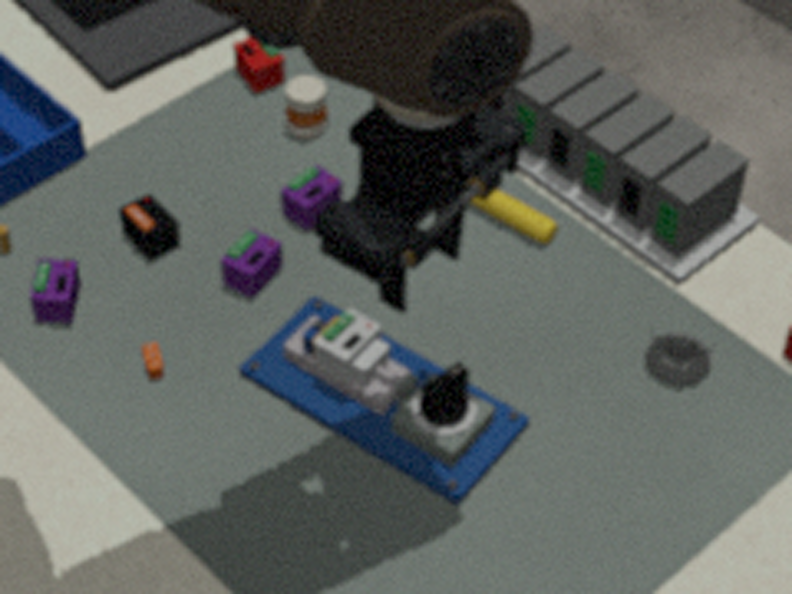

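The wrist and side views show the module at (277,132) between jaw and facing. Its top is level (about 63 mm at both ends, with the camera's usual 1 mm offset), it sits at x≈0, and nothing touches the robot. Handing in.

```bash
python3 -c "
from h import *
print(bot.sign_off())"
```

```text
the job is handed in; nothing more can be done
None
```

I stood the module on the bed and let go. I then gripped the knob and turned it clockwise about 3.4 rad in a single grip, stopping after two clicks. The wrist had enough range, so I did not need to let go and grip again on the way. I handed the job in at about 28 s of the 72 s allowed, with the arm clear.

**Last checks:**
- **Module:** it is at clamp x ≈ 0.0 mm and square to within 0.1°. It fills the space between jaw and facing with no visible gap, and its top is level at both ends.
- **Ratchet:** it read 0.61 rad while I held the knob and 0.62 rad after release. That is past the second click (0.48) and short of the third (0.79).

**Disagreements and limits:**
- **Spring-back:** knob and shaft sprang back together by about 0.065 rad when I let go, which is about 0.25 mm of jaw travel. The module still looked gripped, but I did not measure the clamping force.
- **Coarse reading:** one ratchet reading just after release gave 0.69, from only 4 pixels of the mark and with the knob angle taken from the tool, not the knob. The closer look gave 0.62.
- **Failed fits:** my plane fits of the module's top were spoiled by the terminal strip and by stray points, so I judged flatness from the direct height readings.
- **Camera heights:** they read about 1 mm low throughout.
- **Bystanders:** I only looked them over in the last pictures and did not measure them again; none appeared to have moved.

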